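# Strap the vacuum line filter into its holder

## Robot

A 6-joint arm with a two-finger parallel gripper is mounted at the origin on the work surface. World frame = base frame: x ahead of the robot, y to its left, z up, the work surface at z = 0. Lengths are in mm, angles in rad, forces in N, time in s.
With the tool pointing down it reaches from about 275 to 750 mm from the base axis. Payload 10.2 kg.
Tool frame: the origin (TCP) lies midway between the tips of the shut fingers; the grasp point (between the pads) lies 19 mm behind it; z points along the fingers, y is the line along which they close (so a half turn about z gives the same grasp; the last joint's range is limited). The gripper opens to 85 mm and grips with 20 to 120 N. Pads are 22 mm wide; open, the fingers measure 114 mm over their backs; the gripper's body (76 mm by 85 mm) begins 54 mm behind the grasp point. The pads swing forward as they close: fully open they stand 13 mm farther back than shut.
Start: joints at [-1.374, 0.313, 1.498, -0, 1.331, -0.223], TCP at [213.967, -479.426, 231.294] pointing down, gripper open.
Joint ranges: [-2.94, 2.94], [-0.97, 2.17], [0.19, 2.56], [-1.23, 4.37], [0.02, 3.11], [-2.88, 2.88]. Speed limits (rad/s): [2.39, 2.39, 3.01, 3.14, 3.14, 3.14].

## Interface

Orientations are given as a unit quaternion [w, x, y, z].
In Python, from rig import ctrl gives the robot as it stands.
- The arm moves only by the tool arm_command, never from a script. Its argument "increments" is a list of rows, each an object with "dr": the turn, a rotation vector about the tool's x, y, z in units of pi/4 rad (1.0 is pi/4 rad), a list of three; "offset": the shift along the tool's x, y, z in units of 120 mm (1.0 is 120 mm), a list of three; "hand": the opening, from -1 (shut) to 1 (fully open). A call has 1 to 8 rows; each row shifts and turns the commanded pose from where the row before left it, along the tool's axes as they then stand; what a row does not reach is not made up. A row lasts 1/10 s, in which the tool goes at most 50 mm and 8.59 degrees, less where a joint would pass 70% of its speed; a pose out of reach is approached as far as the arm can. A call with a number of a shift or a turn outside -1 to 1 is refused whole. A call with a gripper value outside its range is refused whole. The fingers move at their own pace and stop on an object; "grip_force" is the grip in N (left out, the last holds). Time passes only in rows, so rows that do not move let the fingers close. It gives the time, the measured TCP pose, the force, the opening and the grip force at its end, in the units of the state.
- ctrl.sense(): the state, without advancing time (a new reading comes with each control period).
- ctrl.capture(name): name is "side" or "top" or "wrist"; returns the picture (480x640x3 uint8, red, green, blue); there is no depth.
- ctrl.camera_info(name): a dict with "K" (3x3 intrinsics, pixels), "dist" ([k1, k2, p1, p2, k3] as OpenCV has them; the pictures are not rectified), "R" (3x3) and "t" (3): a world point X has camera coordinates R X + t. Camera axes: x right, y down, z forward; pixel columns grow to the right and rows downward; lengths in mm; the calibration is good to about 2 mm. A picture is of the moment at which its call begins: read the wrist's pose just before it. camera_info takes no time and is no camera call; for the wrist camera it gives the pose at the moment of the call.
- ctrl.finish_job(): hands the job in; it is judged then, once.
The state is a dict: "time_s": time; "joints": joint angles; "dq": joint speeds; "tau": joint torques, N m; "eef_pos": TCP position; "ee_rot": TCP orientation; "force": force on the tool from outside, world axes, zero at the start; "wrist_torque": the same for the moment, N m; "grip_width": opening from 0.0 (shut) to 1.0 (fully open); "grip_force": force on a finger pad.
Only numpy, scipy, OpenCV 4.12 (cv2) and the standard library are available. Lean on these libraries where they do the work, as an engineer would, in place of code of your own. Each camera call takes 0.05 s, during which the arm holds its last target. There are 200 camera calls.

## Task

Put the long in-line filter back in the line holder: lay it down gently into both saddles without dropping it, barrel between them, while both straps are open. Then swing both straps over it and press each down until its catch snaps and holds it shut. Leave the short filter and everything else on the bench where it is.

Things in the scene. Friction and masses are not known exactly. Their poses are not given: they have to be found in the camera images.
- filter: The long in-line filter: plain steel, 220 mm long, 0.25-0.5 kg, ends alike. Eight-sided barrel in the middle, 32 mm across flats, 100 mm long; each side a round neck 20 mm thick, 50 to 90 mm from the centre, then a 14 mm nipple. Origin at its centre; y along its axis. Starts lying on a flat on the bench, axis 16 mm up, flats upright at its sides.
- holder: Line holder fixed to the bench: grey base plate, x -56 to 50, y -95 to 95 mm, 10 mm thick; two aluminium V saddles at y = +70 and -70 mm, white straps hinged on their +x side, catch posts on their -x side. Origin on the bench, midway between the saddles; z up.
- holder_rest (a point): Where the filter's centre lies when it is home in both saddles: at the holder's x = y = 0, 42 mm above the bench, axis along the holder's y. The gap between the saddles is 116 mm for the 100 mm barrel.
- saddle_left (a point): Axis of a neck lying home in the saddle at the holder's y = +70 mm, 42 mm above the bench. The saddle is 24 mm long in y, with 45 degree slopes that end 46 mm above the bench, 18 mm either side of the axis.
- catch_post_left (a point): Top middle of that saddle's catch post, 51 mm above the bench, at the holder's x = -42 mm; 9 mm thick in x, 26 mm in y. The shut strap passes over it.
- strap_left (a joint): Angle of the strap of the saddle at y = +70 mm. 0 = shut and level, 1.57 = upright, more = leaning back to the holder's +x, stop 2.3; starts 1.7 to 2.15. Light friction keeps it where it is left. At about 0.22 its tooth meets a sprung roller; 5 to 10 N down on the tab pushes it past (0.12), it snaps to 0 and is held. Let go earlier it stays ajar.
- strap_left_tab (a point): Point to press on that strap: on the face that looks up when shut, 59 mm from the hinge, 19 mm short of the free end, above the tooth (which reaches 17 mm below the strap's mid-plane). When shut it is at the holder's x = -29, y = +70 mm, 58.5 mm above the bench.
- strap_left_hinge (a point): Middle of that strap's hinge axis, at the holder's x = 30, y = +70 mm, 56 mm above the bench; the axis runs along the holder's y. The strap is a white plastic bar, 78 mm long from here, 22 mm wide, 5 mm thick; shut, it points to the holder's -x and its underside is 1.5 mm above a neck lying home.
- saddle_right (a point): Axis of a neck lying home in the saddle at the holder's y = -70 mm, 42 mm above the bench. The saddle is 24 mm long in y, with 45 degree slopes that end 46 mm above the bench, 18 mm either side of the axis.
- catch_post_right (a point): Top middle of that saddle's catch post, 51 mm above the bench, at the holder's x = -42 mm; 9 mm thick in x, 26 mm in y. The shut strap passes over it.
- strap_right (a joint): Angle of the strap of the saddle at y = -70 mm. 0 = shut and level, 1.57 = upright, more = leaning back to the holder's +x, stop 2.3; starts 1.7 to 2.15. Light friction keeps it where it is left. At about 0.22 its tooth meets a sprung roller; 5 to 10 N down on the tab pushes it past (0.12), it snaps to 0 and is held. Let go earlier it stays ajar.
- strap_right_tab (a point): Point to press on that strap: on the face that looks up when shut, 59 mm from the hinge, 19 mm short of the free end, above the tooth (which reaches 17 mm below the strap's mid-plane). When shut it is at the holder's x = -29, y = -70 mm, 58.5 mm above the bench.
- strap_right_hinge (a point): Middle of that strap's hinge axis, at the holder's x = 30, y = -70 mm, 56 mm above the bench; the axis runs along the holder's y. The strap is a white plastic bar, 78 mm long from here, 22 mm wide, 5 mm thick; shut, it points to the holder's -x and its underside is 1.5 mm above a neck lying home.
- short_filter: The short in-line filter: same shape and material as filter but 130 mm long, its barrel 50 mm long. It is lying on the bench and is not wanted. Origin at its centre, on its axis; y along the axis.
- wrench: Steel open-ended wrench, 170 mm long, lying on the bench, handle to its -x. Origin under its middle. Bystander.
- beaker: Glass beaker, 70 mm across, 90 mm tall, standing. Origin at the centre of its underside. Bystander.
- wash_bottle: White plastic bottle, 66 mm across, 160 mm tall, standing. Origin at the centre of its underside. Bystander.
- clamp_ring: Aluminium ring, 44 mm across, 14 mm thick, lying flat. Origin at the centre of its underside. Bystander.
- gauge: Dial gauge lying face up, 60 mm across, 26 mm thick. Origin at the centre of its underside. Bystander.
- dish: White ceramic dish, 90 mm across, 18 mm tall. Origin at the centre of its underside. Bystander.
Not all that is in view belongs to the job. What is shaped like the filter but yellow is not meant.

How it is judged (in metres and radians):
On the way:
1. the long filter lies home in both saddles while both straps are open (x of filter in the frame of holder between -0.004 and 0.004 m and y of filter in the frame of holder between -0.012 and 0.012 m and z of filter in the frame of holder between 0.038 and 0.045 m and angle between the y axis of filter and the y axis of holder, either way round below 0.06 rad and value of joint each of strap_left, strap_right above 0.6 rad), for 0.2 s.
At the end, for the whole second after the job is handed in: The long filter lies at rest in both saddles (centre within 4 mm of the saddles' line, within 12 mm of the middle along it, axis 38 to 45 mm above the bench, within 0.06 rad of the saddles' line) and both straps are snapped shut (hinge angle under 0.06 rad) (x of filter in the frame of holder between -0.004 and 0.004 m and y of filter in the frame of holder between -0.012 and 0.012 m and z of filter in the frame of holder between 0.038 and 0.045 m and angle between the y axis of filter and the y axis of holder, either way round below 0.06 rad and value of joint each of strap_left, strap_right below 0.06 rad and linear speed of filter below 0.02 m/s); the robot touches nothing.
It fails at once if the long filter is dropped (moves faster than 0.45 m/s while the fingers do not touch it) (contact force between filter and the fingers below 0.05 N and linear speed of filter above 0.45 m/s).
It fails at once if the short filter or another thing on the bench is moved by more than 40 mm (distance of any of short_filter, wrench, beaker, wash_bottle, clamp_ring, gauge, dish from where it was at the start of the episode above 0.04 m).
It also fails if it takes over 61 s, if anything falls off the work surface, if the arm or the gripper's body presses on something with over 40 N, if the wrist force passes 120 N, or if a joint passes its speed limit or range.

## Working session

There is one attempt and no reset: what is moved stays moved. The work goes in short steps, Python scripts to look and compute and a tool call to move; the robot and the scene stay as the last step left them, time stands still between calls to the robot, and variables do not carry over. Pictures are saved under pics/ and viewed, at most 10 in all, crops included, and the job is handed in when it is done.

Besides the shell and the picture viewer there is one more tool, called after "Call:" as name(argument=value, ...) on one line, values as JSON. arm_command: Moves the arm, as the interface text tells. Shifts and turns lie within -1 to 1; 1 stands for 120 mm of shift or pi/4 rad of turn. Its arguments: {"type":"object","properties":{"increments":{"type":"array"},"grip_force":{"type":"number"}},"required":["increments"]}

```bash
mkdir -p pics; ls; python3 - <<'E'
from rig import ctrl
import cv2
for n in("top","side"):
    cv2.imwrite(f"pics/{n}0.png",ctrl.capture(n)[:,:,::-1]); i=ctrl.camera_info(n); print(n,i)
s=ctrl.sense();print(s)
E
```

```text
pics
top {'K': array([[595.70226668,   0.        , 315.47714846],
       [  0.        , 595.70226668, 241.51195714],
       [  0.        ,   0.        ,   1.        ]]), 'dist': array([-0.06859241,  0.        ,  0.        ,  0.        ,  0.        ]), 'R': array([[-0.02138794, -0.99961433, -0.01771284],
       [-0.99696509,  0.02265105, -0.07448179],
       [ 0.07485428,  0.01606607, -0.99706505]]), 't': array([ -57.14096021,  571.63482239, 1646.09632933])}
side {'K': array([[538.98928204,   0.        , 323.61246199],
       [  0.        , 538.98928204, 241.65596668],
       [  0.        ,   0.        ,   1.        ]]), 'dist': array([-0.1229414,  0.       ,  0.       ,  0.       ,  0.       ]), 'R': array([[-0.9583801 , -0.28508091, -0.01537699],
       [-0.18845804,  0.67217562, -0.71600524],
       [ 0.21445546, -0.68330726, -0.69792553]]), 't': array([ 510.16004044,  222.7183612 , 1133.02995577])}
{'time_s': 0.1, 'joints': array([-1.37441357e+00,  3.13406620e-01,  1.49836200e+00,  1.34608992e-05,
        1.33102886e+00, -2.23369795e-01]), 'dq': array([ 0.00146711, -0.00096628, -0.00165739, -0.0016849 ,  0.00025675,
       -0.00101041]), 'tau': array([ 2.18330482e-03, -4.12900543e+01, -2.60143965e+01, -1.79291201e-04,
        3.03409681e-03,  3.86137160e-06]), 'eef_pos': array([ 213.91483722, -479.18413429,  230.78554397]), 'ee_rot': array([-6.02268916e-04,  9.78056855e-01,  2.08337288e-01,  1.46647638e-05]), 'force': array([-0.37942265,  0.65932819,  0.45847106]), 'wrist_torque': array([-0.05209192, -0.02418762, -0.00289859]), 'grip_force': 0.0, 'grip_width': 1.000502232470654}
```

View pics/top0.png

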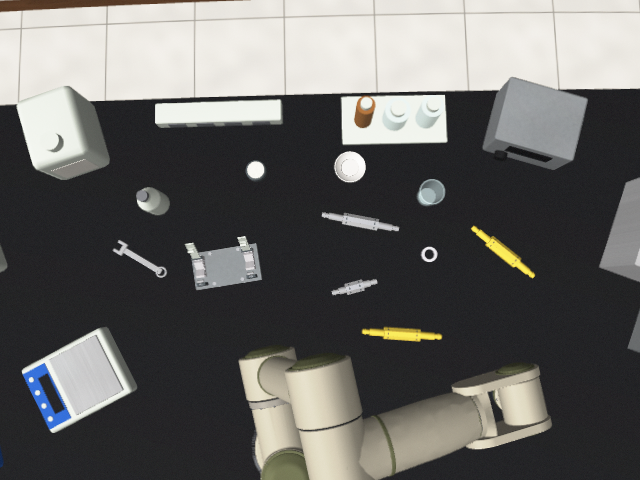

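View pics/side0.png

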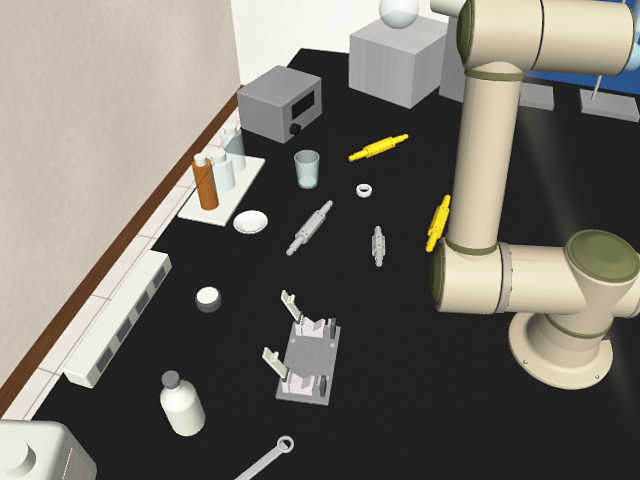

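Candidates in the top picture: the grey bar at (360,221) is about 78 px long (~220 mm). The grey bar at (354,287) is about 45 px (~130 mm), so it is the short filter. Those at (503,252) and (402,335) are yellow decoys. The one at (360,221) fits. The holder is at (227,267), with both straps open and leaning away from the robot. I'll enlarge to confirm and measure.

```bash
cat > h.py <<'E'
import numpy as np,cv2
from rig import ctrl
from scipy.spatial.transform import Rotation as Ro
def p2w(i,px,z):
    u=cv2.undistortPoints(np.array(px,float).reshape(-1,1,2),i['K'],i['dist']).reshape(-1,2)
    d=np.c_[u,np.ones(len(u))]@i['R']; c=-i['R'].T@i['t']
    return c+d*((z-c[2])/d[:,2])[:,None]
def w2p(i,X):
    return cv2.projectPoints(np.array(X,float).reshape(-1,1,3),cv2.Rodrigues(i['R'])[0],i['t'],i['K'],i['dist'])[0].reshape(-1,2)
def save(n,im): cv2.imwrite(f'pics/{n}.png',im[:,:,::-1])
E
python3 - <<'E'
from h import *
im=cv2.imread('pics/top0.png'); i=ctrl.camera_info('top')
c=im[185:305,175:415]; cv2.imwrite('pics/crop0.png',cv2.resize(c,None,fx=3.3,fy=3.3,interpolation=cv2.INTER_CUBIC))
g=cv2.cvtColor(im,cv2.COLOR_BGR2GRAY)
for n,(a,b,x,y),z in(('long',(205,240,315,405),18),('short',(272,302,325,385),18),('holder',(230,295,180,270),10)):
    m=(g[a:b,x:y]>75).astype('uint8')
    cs=cv2.findContours(m,cv2.RETR_EXTERNAL,cv2.CHAIN_APPROX_NONE)[0]; k=max(cs,key=cv2.contourArea)
    r=cv2.minAreaRect(k); bp=cv2.boxPoints(r)+[x,y and a]
    W=p2w(i,bp,z); print(n,r[1],bp.round(1).tolist(),W.round(1).tolist(),W.mean(0).round(1))
    k=k.reshape(-1,2)+[x,a]; P=p2w(i,k,z)[:,:2]
    ys,xs=np.nonzero(m); Q=p2w(i,np.c_[xs+x,ys+a],z)[:,:2]; u=np.linalg.svd(Q-Q.mean(0),full_matrices=False)[2][0]
    print(' axis',u,np.degrees(np.arctan2(u[1],u[0])),'mean',Q.mean(0),'extent',np.ptp(Q@u))
E
```

```text
long (78.87549591064453, 11.917325019836426) [[320.1, 219.8], [322.3, 208.1], [399.8, 222.6], [397.6, 234.3]] [[631.4, -84.0, 18.0], [664.4, -90.9, 18.0], [618.3, -307.5, 18.0], [585.5, -300.3, 18.0]] [ 624.9 -195.7   18. ]
 axis [-0.20915902 -0.97788164] -102.07307332446267 mean [ 624.65696033 -195.6022588 ] extent 221.3169104902484
short (11.91689682006836, 47.023433685302734) [[329.9, 287.0], [375.4, 274.9], [378.4, 286.4], [333.0, 298.5]] [[442.4, -107.3, 18.0], [473.3, -234.7, 18.0], [441.1, -242.4, 18.0], [410.2, -115.1, 18.0]] [ 441.7 -174.9   18. ]
 axis [ 0.23432074 -0.97215934] -76.44841360163974 mean [ 441.97465475 -175.50750324] extent 131.06561626333124
holder (47.984493255615234, 71.37886810302734) [[183.9, 243.3], [254.4, 232.1], [261.9, 279.5], [191.4, 290.7]] [[574.5, 303.8, 10.0], [601.5, 102.5, 10.0], [467.3, 83.3, 10.0], [440.0, 283.3, 10.0]] [520.8 193.2  10. ]
 axis [-0.07552902  0.9971436 ] 94.33161918496255 mean [511.12181494 187.40962593] extent 210.25442410907056
```

View pics/crop0.png

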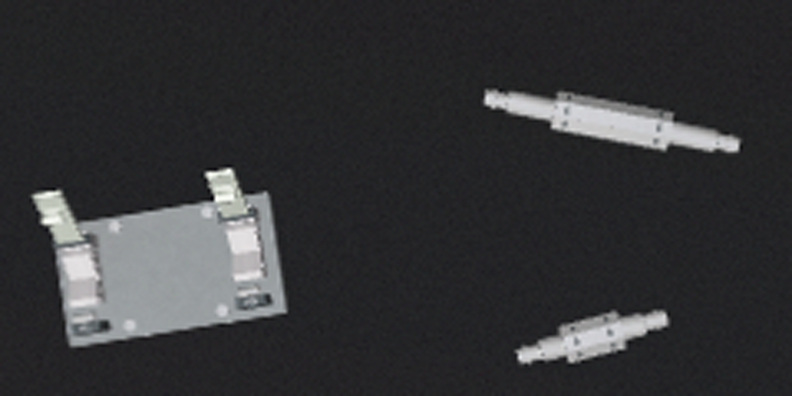

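The crop confirms it. The long filter is upper right, with the longer barrel; the short one is lower right. The holder's straps lean to the far side, so holder +x points away from the robot. Next I work out the frames and the first move.

```bash
cat >> h.py <<'E'
def fit(P,W):  # holder pose (x,y,yaw) from local pts P to world W
    P=np.array(P,float);W=np.array(W,float);p=P.mean(0);w=W.mean(0)
    A=P-p;B=W-w; a=np.arctan2((A[:,0]*B[:,1]-A[:,1]*B[:,0]).sum(),(A*B).sum()); R=np.array([[np.cos(a),-np.sin(a)],[np.sin(a),np.cos(a)]])
    t=w-R@p; return t,a,(W-(P@R.T+t))
def goto(xyz,xdeg=None):
    s=ctrl.sense(); R=Ro.from_quat(np.roll(s['ee_rot'],-1)); T=R.as_matrix()
    print('pos',s['eef_pos'].round(1),'toolx deg',np.degrees(np.arctan2(T[1,0],T[0,0])).round(2),'tilt',np.degrees(np.arccos(-T[2,2])).round(2),'t',s['time_s'],'F',s['force'].round(1),'grip',s['grip_width'].round(3),s['grip_force'])
    d=T.T@(np.array(xyz)-s['eef_pos'])/120; print('offset units (before turn)',d.round(3))
    if xdeg is not None:
        c,q=np.cos(np.radians(xdeg)),np.sin(np.radians(xdeg)); G=np.array([[c,q,0],[q,-c,0],[0,0,-1]])
        print('turn units',(Ro.from_matrix(T.T@G).as_rotvec()/(np.pi/4)).round(3))
E
python3 - <<'E'
from h import *
i=ctrl.camera_info('top')
W=p2w(i,[[261.4,279.5],[196.2,289.8],[255.9,243.5]],10)[:,:2]
t,a,r=fit([[-56,-95],[-56,95],[50,-95]],W); print('holder',t,np.degrees(a),r.round(1).tolist())
goto([625,-196,220],77.93)
E
```

```text
holder [509.26254931 185.09519139] 7.636835773972021 [[1.1, 1.2], [1.1, -2.3], [-2.2, 1.1]]Traceback (most recent call last):
  File "<stdin>", line 5, in <module>
  File "h.py", line 17, in goto
    print('pos',s['eef_pos'].round(1),'toolx deg',np.degrees(np.arctan2(T[1,0],T[0,0])).round(2),'tilt',np.degrees(np.arccos(-T[2,2])).round(2),'t',s['time_s'],'F',s['force'].round(1),'grip',s['grip_width'].round(3),s['grip_force'])
                                                                                                                                                                                               ^^^^^^^^^^^^^^^^^^^^^
AttributeError: 'float' object has no attribute 'round'
```

```bash
sed -i "s/s\['grip_width'\].round(3)/round(s['grip_width'],3)/" h.py; python3 -c "
from h import *
goto([625,-196,220],77.93)"
```

```text
pos [ 213.9 -479.2  230.8] toolx deg 24.05 tilt 0.07 t 0.1 F [-0.4  0.7  0.5] grip 1.001 0.0
offset units (before turn) [ 4.09  -0.759  0.092]
turn units [-1.000e-03 -1.000e-03 -1.197e+00]
```

Call:
arm_command(increments=[{"offset": [0.34, -0.063, 0], "dr": [0, 0, 0], "hand": 1}, {"offset": [0.34, -0.063, 0], "dr": [0, 0, 0], "hand": 1}, {"offset": [0.34, -0.063, 0], "dr": [0, 0, 0], "hand": 1}, {"offset": [0.34, -0.063, 0], "dr": [0, 0, 0], "hand": 1}, {"offset": [0.34, -0.063, 0], "dr": [0, 0, 0], "hand": 1}, {"offset": [0.34, -0.063, 0], "dr": [0, 0, 0], "hand": 1}, {"offset": [0.34, -0.063, 0], "dr": [0, 0, 0], "hand": 1}, {"offset": [0.34, -0.063, 0], "dr": [0, 0, 0], "hand": 1}])

```text
time_s: 0.9
eef_pos: [488.6, -289.8, 231.0]
ee_rot: [-0.0, 0.978, 0.208, -0.0]
force: [-0.4, -0.8, -0.3]
grip_width: 0.998
grip_force: 0.0
```

Call:
arm_command(increments=[{"offset": [0.34, -0.063, 0], "dr": [0, 0, 0], "hand": 1}, {"offset": [0.34, -0.063, 0], "dr": [0, 0, 0], "hand": 1}, {"offset": [0.34, -0.063, 0], "dr": [0, 0, 0], "hand": 1}, {"offset": [0, 0, 0], "dr": [0, 0, -0.18], "hand": 1}, {"offset": [0, 0, 0], "dr": [0, 0, -0.18], "hand": 1}, {"offset": [0, 0, 0], "dr": [0, 0, -0.18], "hand": 1}, {"offset": [0, 0, 0], "dr": [0, 0, -0.18], "hand": 1}, {"offset": [0, 0, 0], "dr": [0, 0, -0.18], "hand": 1}])

```text
time_s: 1.7
eef_pos: [589.8, -220.5, 230.8]
ee_rot: [-0.0, 0.844, 0.537, -0.0]
force: [-1.1, -1.1, 0.5]
grip_width: 1.0
grip_force: 0.0
```

Call:
arm_command(increments=[{"offset": [0, 0, 0], "dr": [0, 0, -0.18], "hand": 1}, {"offset": [0, 0, 0], "dr": [0, 0, -0.11], "hand": 1}, {"offset": [0, 0, 0], "dr": [0, 0, 0], "hand": 1}, {"offset": [0, 0, 0], "dr": [0, 0, 0], "hand": 1}])

```text
time_s: 2.1
eef_pos: [589.8, -220.6, 231.0]
ee_rot: [-0.0, 0.78, 0.626, -0.0]
force: [-0.7, 0.2, -0.1]
grip_width: 1.003
grip_force: 0.0
```

```bash
python3 - <<'E'
from h import *
goto([625,-196,220],77.93)
i=ctrl.camera_info('wrist'); im=ctrl.capture('wrist'); save('w1',im)
print(i['K'].round(0).tolist(),(-i['R'].T@i['t']).round(1),i['R'].round(2).tolist(), w2p(i,[[625,-196,16]]))
E
```

```text
pos [ 589.8 -220.6  231. ] toolx deg 77.46 tilt 0.03 t 2.1 F [-0.7  0.2 -0.1] grip 1.003 0.0
offset units (before turn) [0.263 0.242 0.091]
turn units [-0.001 -0.    -0.01 ]
[[396.0, 0.0, 322.0], [0.0, 396.0, 244.0], [0.0, 0.0, 1.0]] [ 605.3 -148.4  374. ] [[0.98, -0.22, -0.0], [-0.21, -0.94, 0.29], [-0.06, -0.28, -0.96]] [[355.40370688 174.59079747]]
```

View pics/w1.png

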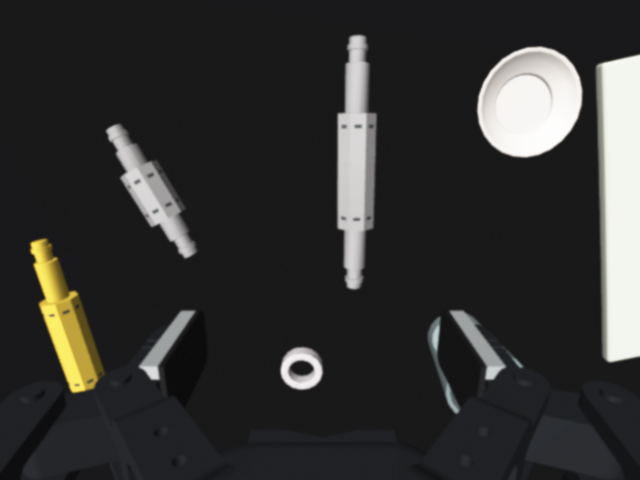

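The long filter's axis runs from (357,37) to (354,288) and it is clear of its neighbours. The beaker is at the lower right and the ring at (301,368), well away from the filter. I'll refine its pose from this picture.

```bash
cat >> h.py <<'E'
def seg(i,im,box,z,th=75):
    x0,x1,y0,y1=box; g=cv2.cvtColor(im,cv2.COLOR_RGB2GRAY)[y0:y1,x0:x1]; ys,xs=np.nonzero(g>th)
    Q=p2w(i,np.c_[xs+x0,ys+y0],z)[:,:2]; u=np.linalg.svd(Q-Q.mean(0),full_matrices=False)[2][0]; u*=np.sign(u[1])
    v=np.array([-u[1],u[0]]); m=lambda a:(a.max()+a.min())/2
    c=u*m(Q@u)+v*m(Q@v); print('centre',c.round(1),'mean',Q.mean(0).round(1),'deg',np.degrees(np.arctan2(u[1],u[0])).round(2),'ext',np.ptp(Q@u).round(1),np.ptp(Q@v).round(1))
E
python3 - <<'E'
from h import *
im=cv2.imread('pics/w1.png')[:,:,::-1]; i=ctrl.camera_info('wrist')
seg(i,im,(325,390,20,300),18)
im=cv2.imread('pics/top0.png')[:,:,::-1]
seg(ctrl.camera_info('top'),im,(315,405,205,240),18)
goto([624,-196.5,130],78)
E
```

```text
centre [ 625.5 -194.4] mean [ 626.6 -187.3] deg 78.01 ext 223.6 33.6
centre [ 624.9 -195.7] mean [ 624.7 -195.6] deg 77.93 ext 221.3 33.7
pos [ 589.9 -220.5  231.1] toolx deg 77.48 tilt 0.02 t 2.15 F [-0.6 -0.9 -0.1] grip 1.002 0.0
offset units (before turn) [0.257 0.235 0.842]
turn units [-0.    -0.    -0.012]
```

Call:
arm_command(increments=[{"offset": [0.271, 0.239, 0], "dr": [0, 0, -0.012], "hand": 1}, {"offset": [0, 0, 0.35], "dr": [0, 0, 0], "hand": 1}, {"offset": [0, 0, 0.35], "dr": [0, 0, 0], "hand": 1}, {"offset": [0, 0, 0.35], "dr": [0, 0, 0], "hand": 1}, {"offset": [0, 0, 0.35], "dr": [0, 0, 0], "hand": 1}, {"offset": [0, 0, 0.2], "dr": [0, 0, 0], "hand": 1}, {"offset": [0, 0, 0], "dr": [0, 0, 0], "hand": 1}])

```text
time_s: 2.85
eef_pos: [623.0, -194.1, 35.5]
ee_rot: [-0.003, 0.777, 0.63, -0.001]
force: [-0.6, 0.3, -0.4]
grip_width: 0.998
grip_force: 0.0
```

```bash
python3 - <<'E'
from h import *
goto([625,-195,4],78)
E
```

```text
pos [ 623.  -194.1   35.5] toolx deg 78.06 tilt 0.41 t 2.85 F [-0.6  0.3 -0.4] grip 0.998 0.0
offset units (before turn) [-0.005  0.019  0.262]
turn units [-0.009 -0.002  0.001]
```

Call:
arm_command(increments=[{"offset": [-0.005, 0.017, 0.1], "dr": [-0.009, -0.002, 0], "hand": 1}, {"offset": [0, 0, 0.1], "dr": [0, 0, 0], "hand": 1}, {"offset": [0, 0, 0.06], "dr": [0, 0, 0], "hand": 1}, {"offset": [0, 0, 0], "dr": [0, 0, 0], "hand": 0}, {"offset": [0, 0, 0], "dr": [0, 0, 0], "hand": -0.3}, {"offset": [0, 0, 0], "dr": [0, 0, 0], "hand": -1}, {"offset": [0, 0, 0], "dr": [0, 0, 0], "hand": -1}, {"offset": [0, 0, 0], "dr": [0, 0, 0], "hand": -1}], grip_force=60)

```text
time_s: 3.65
eef_pos: [627.3, -196.2, 8.9]
ee_rot: [0.004, 0.776, 0.63, 0.002]
force: [-1.1, -0.2, 3.7]
grip_width: 0.357
grip_force: 60.8
```

Call:
arm_command(increments=[{"offset": [0, 0, 0], "dr": [0, 0, 0], "hand": -1}, {"offset": [0, 0, 0], "dr": [0, 0, 0], "hand": -1}, {"offset": [0, 0, 0], "dr": [0, 0, 0], "hand": -1}, {"offset": [0, 0, 0], "dr": [0, 0, 0], "hand": -1}])

```text
time_s: 4.05
eef_pos: [627.3, -196.2, 8.9]
ee_rot: [0.004, 0.776, 0.63, 0.002]
force: [-1.6, 0.3, 5.2]
grip_width: 0.358
grip_force: 60.8
```

Call:
arm_command(increments=[{"offset": [0, 0, -0.1], "dr": [0, 0, 0], "hand": -1}, {"offset": [0, 0, -0.2], "dr": [0, 0, 0], "hand": -1}, {"offset": [0, 0, -0.35], "dr": [0, 0, 0], "hand": -1}, {"offset": [0, 0, -0.35], "dr": [0, 0, 0], "hand": -1}, {"offset": [0, 0, -0.35], "dr": [0, 0, 0], "hand": -1}, {"offset": [0, 0, -0.35], "dr": [0, 0, 0], "hand": -1}, {"offset": [0, 0, -0.3], "dr": [0, 0, 0], "hand": -1}])

```text
time_s: 4.75
eef_pos: [625.0, -195.1, 250.7]
ee_rot: [0.004, 0.776, 0.63, 0.002]
force: [0.8, -0.2, -3.6]
grip_width: 0.357
grip_force: 60.2
```

Call:
arm_command(increments=[{"offset": [0.2, -0.12, 0], "dr": [0, 0, 0], "hand": -1}, {"offset": [0.327, -0.195, 0], "dr": [0, 0, 0], "hand": -1}, {"offset": [0.327, -0.195, 0], "dr": [0, 0, 0], "hand": -1}, {"offset": [0.327, -0.195, 0], "dr": [0, 0, 0], "hand": -1}, {"offset": [0.327, -0.195, 0], "dr": [0, 0, 0], "hand": -1}, {"offset": [0.327, -0.195, 0], "dr": [0, 0, 0], "hand": -1}, {"offset": [0.327, -0.195, 0], "dr": [0, 0, 0], "hand": -1}, {"offset": [0.327, -0.195, 0], "dr": [0, 0, 0], "hand": -1}])

```text
time_s: 5.55
eef_pos: [511.0, 135.2, 246.6]
ee_rot: [0.003, 0.776, 0.63, 0.001]
force: [0.4, 1.1, -3.5]
grip_width: 0.358
grip_force: 60.3
```

Call:
arm_command(increments=[{"offset": [0.1, -0.06, 0], "dr": [0, 0, -0.148], "hand": -1}, {"offset": [0, 0, 0], "dr": [0, 0, -0.148], "hand": -1}, {"offset": [0, 0, 0], "dr": [0, 0, -0.148], "hand": -1}, {"offset": [0, 0, 0], "dr": [0, 0, 0], "hand": -1}, {"offset": [0, 0, 0], "dr": [0, 0, 0], "hand": -1}])

```text
time_s: 6.05
eef_pos: [507.5, 146.8, 246.4]
ee_rot: [0.003, 0.656, 0.754, 0.001]
force: [-0.4, -0.5, -3.4]
grip_width: 0.351
grip_force: 60.4
```

```bash
python3 - <<'E'
from h import *
goto([509,185,250],97.7)
i=ctrl.camera_info('wrist'); im=ctrl.capture('wrist'); save('w2',im); import pickle; pickle.dump(i,open('w2.pkl','wb'))
E
```

```text
pos [507.5 146.8 246.4] toolx deg 97.94 tilt 0.4 t 6.05 F [-0.4 -0.5 -3.4] grip 0.351 60.37666483622161
offset units (before turn) [ 0.314  0.056 -0.031]
turn units [0.007 0.005 0.005]
```

View pics/w2.png

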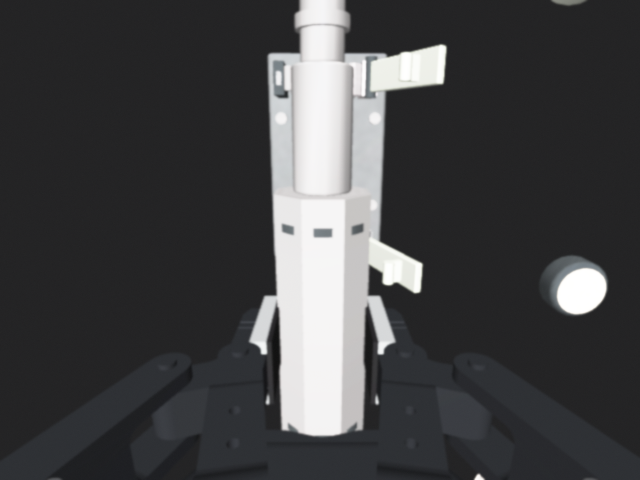

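The plate's far corners are at (269,54) and (385,54), with its side edges visible beside the held filter. The straps are at (408,66) and (395,265). I'll measure the plate edges on the z=10 plane.

```bash
python3 - <<'E'
from h import *; import pickle
i=pickle.load(open('w2.pkl','rb')); g=cv2.cvtColor(cv2.imread('pics/w2.png'),cv2.COLOR_BGR2GRAY).astype(float)
def cross(a,off): 
    k=np.argmax(a>75); return off+k-1+(75-a[k-1])/(a[k]-a[k-1])
L=[(cross(g[r,250:300],250),r) for r in range(62,180)]
Rr=[(400-cross(g[r,350:401][::-1],0),r) for r in range(105,185)]
T=[(c,cross(g[40:70,c],40)) for c in list(range(272,290))+list(range(355,368))]
ln={}
for n,q in(('L',L),('R',Rr),('T',T)):
    Q=p2w(i,np.array(q)+0.0,10)[:,:2]; vx,vy,x,y=cv2.fitLine(Q.astype('float32'),cv2.DIST_HUBER,0,.01,.01).ravel()
    s=1 if (vy if n!='T' else vx)>0 else -1; ln[n]=(np.array([x,y]),s*np.array([vx,vy])); print(n,ln[n],np.degrees(np.arctan2(s*vy,s*vx)))
X=lambda a,b:a[0]+a[1]*np.linalg.solve(np.c_[a[1],-b[1]],b[0]-a[0])[0]
tl,tr=X(ln['L'],ln['T']),X(ln['R'],ln['T']); print(tl,tr,np.linalg.norm(tl-tr))
dy=ln['L'][1]+ln['R'][1]; dy/=np.linalg.norm(dy); dx=np.array([dy[1],-dy[0]])
c=(tl+tr)/2+3*dx-95*dy; print('holder centre',c,'y deg',np.degrees(np.arctan2(dy[1],dy[0])))
# held filter: axis from silhouette at neck rows
for r in(20,120,170): print(r,cross(g[r,280:330],280) if r!=120 else 0)
s=ctrl.sense()['eef_pos']
yd=(c-s[:2])@dy; print('offset y to holder',yd,(c-s[:2])@dx)
E
```

```text
L (array([451.1796 , 202.04903], dtype=float32), array([-0.13766912,  0.9904783 ], dtype=float32)) 97.91299
R (array([556.67065, 217.70143], dtype=float32), array([-0.14102021,  0.99000674], dtype=float32)) 98.10688
T (array([483.05774, 280.04626], dtype=float32), array([0.99073845, 0.13578428], dtype=float32)) 7.803973
[441.13712 274.3009 ] [546.5505  288.74817] 106.39878
holder centre [510.0523  187.86938] y deg 98.00993
20 293.4390243902439
120 0
170 283.90909090909093
offset y to holder 40.415158543621764 8.17812770202565
```

Call:
arm_command(increments=[{"offset": [0.323, 0.067, 0], "dr": [0, 0, 0], "hand": -1}, {"offset": [0, 0, 0], "dr": [0, 0, 0], "hand": -1}, {"offset": [0, 0, 0.3], "dr": [0, 0, 0], "hand": -1}, {"offset": [0, 0, 0.3], "dr": [0, 0, 0], "hand": -1}, {"offset": [0, 0, 0.3], "dr": [0, 0, 0], "hand": -1}, {"offset": [0, 0, 0.3], "dr": [0, 0, 0], "hand": -1}, {"offset": [0, 0, 0.15], "dr": [0, 0, 0], "hand": -1}, {"offset": [0, 0, 0], "dr": [0, 0, 0], "hand": -1}])

```text
time_s: 6.9
eef_pos: [509.9, 185.3, 81.8]
ee_rot: [0.002, 0.656, 0.755, -0.001]
force: [0.2, -0.2, -3.0]
grip_width: 0.36
grip_force: 60.4
```

```bash
python3 - <<'E'
from h import *
goto([510,186.3,37],98)
i=ctrl.camera_info('side'); im=ctrl.capture('side'); save('s1',cv2.resize(im[250:430,200:400],None,fx=3,fy=3,interpolation=cv2.INTER_CUBIC))
E
```

```text
pos [509.9 185.3  81.8] toolx deg 98.01 tilt 0.23 t 6.9 F [ 0.2 -0.2 -3. ] grip 0.36 60.44014116792823
offset units (before turn) [0.01  0.002 0.374]
turn units [0.001 0.005 0.   ]
```

View pics/s1.png

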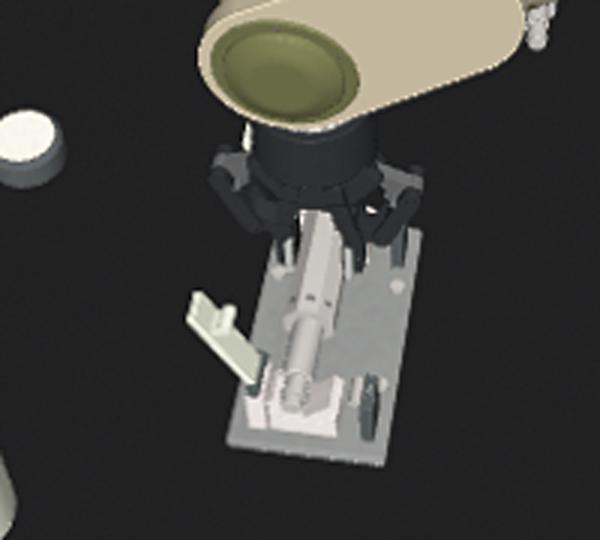

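The near neck, about (300,385) in the crop, hangs over the left saddle's V. Both straps are open. Lowering gently.

Call:
arm_command(increments=[{"offset": [0.01, 0, 0.1], "dr": [0, 0.003, 0], "hand": -1}, {"offset": [0, 0, 0.08], "dr": [0, 0, 0], "hand": -1}, {"offset": [0, 0, 0.06], "dr": [0, 0, 0], "hand": -1}, {"offset": [0, 0, 0.05], "dr": [0, 0, 0], "hand": -1}, {"offset": [0, 0, 0.04], "dr": [0, 0, 0], "hand": -1}, {"offset": [0, 0, 0], "dr": [0, 0, 0], "hand": -1}, {"offset": [0, 0, 0], "dr": [0, 0, 0], "hand": -1}])

```text
time_s: 7.65
eef_pos: [511.5, 187.0, 44.7]
ee_rot: [0.003, 0.655, 0.755, 0.002]
force: [0.1, -0.2, -3.2]
grip_width: 0.359
grip_force: 60.5
```

Call:
arm_command(increments=[{"offset": [0, -0.01, 0.03], "dr": [0, 0, 0], "hand": -1}, {"offset": [0, 0, 0.02], "dr": [0, 0, 0], "hand": -1}, {"offset": [0, 0, 0.015], "dr": [0, 0, 0], "hand": -1}, {"offset": [0, 0, 0], "dr": [0, 0, 0], "hand": -1}, {"offset": [0, 0, 0], "dr": [0, 0, 0], "hand": -1}])

```text
time_s: 8.15
eef_pos: [510.3, 186.8, 36.8]
ee_rot: [0.003, 0.655, 0.755, 0.002]
force: [-0.3, 0.8, -3.4]
grip_width: 0.357
grip_force: 60.5
```

Call:
arm_command(increments=[{"offset": [0, 0, 0.008], "dr": [0, 0, 0], "hand": -1}, {"offset": [0, 0, 0.008], "dr": [0, 0, 0], "hand": -1}, {"offset": [0, 0, 0], "dr": [0, 0, 0], "hand": -1}, {"offset": [0, 0, 0], "dr": [0, 0, 0], "hand": -1}])

```text
time_s: 8.55
eef_pos: [510.8, 186.9, 35.2]
ee_rot: [0.003, 0.655, 0.755, 0.002]
force: [2.3, -0.9, -1.2]
grip_width: 0.356
grip_force: 60.9
```

Call:
arm_command(increments=[{"offset": [0, 0.006, 0.008], "dr": [0, 0, 0], "hand": -1}, {"offset": [0, 0, 0.006], "dr": [0, 0, 0], "hand": -1}, {"offset": [0, 0, 0], "dr": [0, 0, 0], "hand": -1}, {"offset": [0, 0, 0], "dr": [0, 0, 0], "hand": -1}], grip_force=20)

```text
time_s: 8.95
eef_pos: [511.2, 187.0, 34.8]
ee_rot: [0.003, 0.655, 0.755, 0.002]
force: [-5.1, -0.9, 14.9]
grip_width: 0.353
grip_force: 62.8
```

Call:
arm_command(increments=[{"offset": [0, 0, 0], "dr": [0, 0, 0], "hand": -0.28}, {"offset": [0, 0, 0], "dr": [0, 0, 0], "hand": -0.24}, {"offset": [0, 0, 0], "dr": [0, 0, 0], "hand": -0.2}, {"offset": [0, 0, 0], "dr": [0, 0, 0], "hand": -0.1}, {"offset": [0, 0, 0], "dr": [0, 0, 0], "hand": 0.1}, {"offset": [0, 0, 0], "dr": [0, 0, 0], "hand": 0.1}, {"offset": [0, 0, 0], "dr": [0, 0, 0], "hand": 0.1}])

```text
time_s: 9.65
eef_pos: [510.9, 186.9, 33.1]
ee_rot: [0.003, 0.655, 0.755, 0.002]
force: [-0.4, -0.1, 0.9]
grip_width: 0.548
grip_force: 0.0
```

Call:
arm_command(increments=[{"offset": [0, 0, -0.1], "dr": [0, 0, 0], "hand": 0.1}, {"offset": [0, 0, -0.2], "dr": [0, 0, 0], "hand": 0.1}, {"offset": [0, 0, -0.3], "dr": [0, 0, 0], "hand": 0.1}, {"offset": [0, 0, -0.35], "dr": [0, 0, 0], "hand": 0.1}, {"offset": [0, 0, -0.35], "dr": [0, 0, 0], "hand": 0.1}, {"offset": [0, 0, -0.35], "dr": [0, 0, 0], "hand": -0.5}, {"offset": [0, 0, 0], "dr": [0, 0, 0], "hand": -1}, {"offset": [0, 0, 0], "dr": [0, 0, 0], "hand": -1}])

```text
time_s: 10.45
eef_pos: [509.7, 187.1, 232.3]
ee_rot: [0.003, 0.655, 0.755, 0.003]
force: [-0.2, -0.6, -0.5]
grip_width: 0.04
grip_force: 0.0
```

```bash
python3 - <<'E'
from h import *; import pickle
goto([510,187,230],98)
i=ctrl.camera_info('wrist'); im=ctrl.capture('wrist'); save('w3',im); pickle.dump(i,open('w3.pkl','wb'))
E
```

```text
pos [509.7 187.1 232.3] toolx deg 98.13 tilt 0.47 t 10.45 F [-0.2 -0.6 -0.5] grip 0.04 0.0
offset units (before turn) [-0.001  0.002  0.019]
turn units [0.01  0.002 0.003]
```

View pics/w3.png

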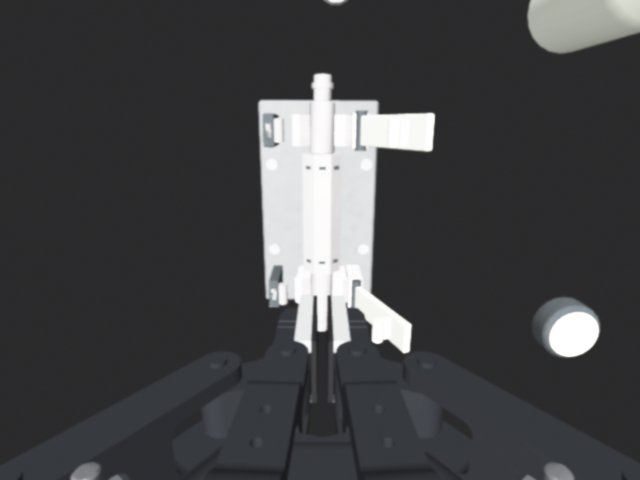

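The filter lies on both saddles: barrel at rows 154–262, saddles at rows 130 and 287. Left strap spans (362,130) to (432,132), right strap (355,290) to (405,335), both open. Next I move behind the left strap with the fingers shut.

Call:
arm_command(increments=[{"offset": [0.2, 0.3, 0], "dr": [0.01, 0.002, 0.002], "hand": -1}, {"offset": [0.2, 0.3, 0], "dr": [0, 0, 0], "hand": -1}, {"offset": [0.183, 0.29, 0], "dr": [0, 0, 0], "hand": -1}, {"offset": [0, 0, 0], "dr": [0, 0, 0], "hand": -1}, {"offset": [0, 0, 0.3], "dr": [0, 0, 0], "hand": -1}, {"offset": [0, 0, 0.3], "dr": [0, 0, 0], "hand": -1}, {"offset": [0, 0, 0.3], "dr": [0, 0, 0], "hand": -1}, {"offset": [0, 0, 0.22], "dr": [0, 0, 0], "hand": -1}])

```text
time_s: 11.3
eef_pos: [603.5, 270.4, 93.4]
ee_rot: [-0.002, 0.656, 0.755, -0.003]
force: [0.4, -0.6, -0.5]
grip_width: -0.002
grip_force: 0.0
```

```bash
cat >> h.py <<'E'
def loc(target=None):
    s=ctrl.sense(); a=np.radians(8); R=np.array([[np.cos(a),-np.sin(a)],[np.sin(a),np.cos(a)]])
    print('local',(R.T@(s['eef_pos'][:2]-[510,187])).round(1),s['eef_pos'][2].round(1),'F',s['force'].round(1),'t',s['time_s'])
E
python3 -c "
from h import *
loc();goto([510,187,95],98)"
```

```text
local [104.2  69.6] 93.4 F [ 0.4 -0.6 -0.5] t 11.3
pos [603.5 270.4  93.4] toolx deg 98.02 tilt 0.38 t 11.3 F [ 0.4 -0.6 -0.5] grip -0.002 0.0
offset units (before turn) [-0.58  -0.869 -0.008]
turn units [-0.008  0.001  0.001]
```

Call:
arm_command(increments=[{"offset": [0, -0.112, 0], "dr": [0, 0, 0], "hand": -1}, {"offset": [0, -0.112, 0], "dr": [0, 0, 0], "hand": -1}, {"offset": [0, -0.112, 0], "dr": [0, 0, 0], "hand": -1}, {"offset": [0, -0.112, 0], "dr": [0, 0, 0], "hand": -1}, {"offset": [0, -0.112, 0], "dr": [0, 0, 0], "hand": -1}, {"offset": [0, -0.112, 0], "dr": [0, 0, 0], "hand": -1}, {"offset": [0, -0.112, 0], "dr": [0, 0, 0], "hand": -1}])

```text
time_s: 12.0
eef_pos: [510.7, 257.4, 96.2]
ee_rot: [-0.001, 0.656, 0.755, -0.001]
force: [1.2, -0.4, -0.0]
grip_width: -0.003
grip_force: 0.3
```

Call:
arm_command(increments=[{"offset": [0, -0.056, 0.04], "dr": [0, 0, 0], "hand": -1}, {"offset": [0, -0.056, 0.04], "dr": [0, 0, 0], "hand": -1}, {"offset": [0, -0.056, 0.04], "dr": [0, 0, 0], "hand": -1}, {"offset": [0, -0.06, 0.04], "dr": [0, 0, 0], "hand": -1}, {"offset": [0, -0.03, 0.04], "dr": [0, 0, 0], "hand": -1}, {"offset": [0, 0, 0], "dr": [0, 0, 0], "hand": -1}])

```text
time_s: 12.6
eef_pos: [480.8, 253.6, 72.2]
ee_rot: [-0.001, 0.656, 0.755, -0.001]
force: [-0.1, -0.2, -0.4]
grip_width: -0.001
grip_force: 0.0
```

```bash
python3 -c "
from h import *
loc()
goto([510,187,95],98)
save('s2',cv2.resize(ctrl.capture('side')[250:430,200:400],None,fx=3,fy=3,interpolation=cv2.INTER_CUBIC))"
```

```text
local [-19.7  70.1] 72.2 F [-0.1 -0.2 -0.4] t 12.6
pos [480.8 253.6  72.2] toolx deg 98.04 tilt 0.2 t 12.6 F [-0.1 -0.2 -0.4] grip -0.001 0.0
offset units (before turn) [-0.584  0.163 -0.19 ]
turn units [-0.004  0.     0.001]
```

View pics/s2.png

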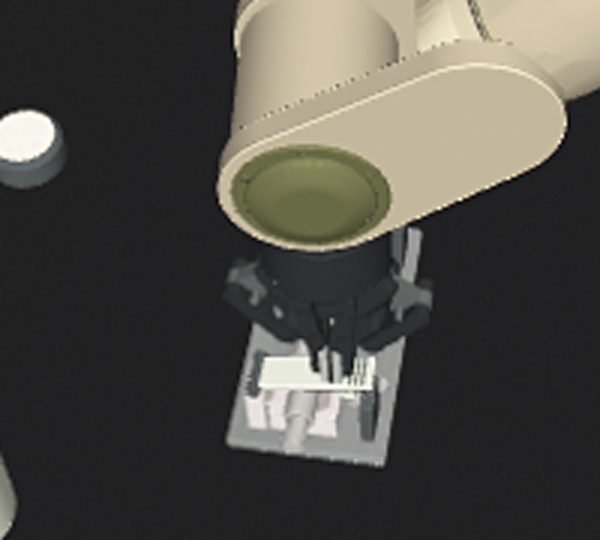

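The left strap is swung over and nearly level under the fingertips at (340,370). Pressing down.

Call:
arm_command(increments=[{"offset": [0, -0.03, 0.03], "dr": [0, 0, 0], "hand": -1}, {"offset": [0, -0.03, 0.03], "dr": [0, 0, 0], "hand": -1}, {"offset": [0, 0, 0.02], "dr": [0, 0, 0], "hand": -1}, {"offset": [0, 0, 0.015], "dr": [0, 0, 0], "hand": -1}, {"offset": [0, 0, 0], "dr": [0, 0, 0], "hand": -1}])

```text
time_s: 13.15
eef_pos: [474.0, 252.7, 61.1]
ee_rot: [-0.001, 0.656, 0.755, -0.001]
force: [-0.2, -0.5, -0.2]
grip_width: 0.001
grip_force: 0.0
```

Call:
arm_command(increments=[{"offset": [0, 0, 0.01], "dr": [0, 0, 0], "hand": -1}, {"offset": [0, 0, 0.01], "dr": [0, 0, 0], "hand": -1}, {"offset": [0, 0, 0.008], "dr": [0, 0, 0], "hand": -1}, {"offset": [0, 0, 0], "dr": [0, 0, 0], "hand": -1}])

```text
time_s: 13.55
eef_pos: [474.4, 252.8, 58.5]
ee_rot: [-0.001, 0.656, 0.755, -0.001]
force: [-1.6, -0.3, 2.2]
grip_width: 0.001
grip_force: 1.2
```

Call:
arm_command(increments=[{"offset": [0, 0, 0.012], "dr": [0, 0, 0], "hand": -1}, {"offset": [0, 0, 0], "dr": [0, 0, 0], "hand": -1}, {"offset": [0, 0, 0], "dr": [0, 0, 0], "hand": -1}])

```text
time_s: 13.85
eef_pos: [474.4, 252.9, 58.1]
ee_rot: [-0.0, 0.656, 0.755, -0.0]
force: [-6.1, -2.0, 14.6]
grip_width: 0.002
grip_force: 7.2
```

Call:
arm_command(increments=[{"offset": [0, 0, -0.15], "dr": [0, 0, 0], "hand": -1}, {"offset": [0, 0, -0.35], "dr": [0, 0, 0], "hand": -1}, {"offset": [0, 0, -0.35], "dr": [0, 0, 0], "hand": -1}, {"offset": [0, 0, -0.35], "dr": [0, 0, 0], "hand": -1}, {"offset": [-0.293, 0.28, 0], "dr": [0, 0, 0], "hand": -1}, {"offset": [-0.293, 0.28, 0], "dr": [0, 0, 0], "hand": -1}, {"offset": [-0.293, 0.28, 0], "dr": [0, 0, 0], "hand": -1}, {"offset": [-0.293, 0.28, 0], "dr": [0, 0, 0], "hand": -1}])

```text
time_s: 14.65
eef_pos: [628.6, 130.9, 200.6]
ee_rot: [-0.001, 0.656, 0.755, -0.001]
force: [-0.9, -0.1, 0.4]
grip_width: 0.001
grip_force: 0.0
```

```bash
python3 -c "
from h import *
loc();goto([510,187,95],98)
save('t2',cv2.resize(ctrl.capture('side')[250:430,200:400],None,fx=3,fy=3,interpolation=cv2.INTER_CUBIC))"
```

```text
local [109.7 -72. ] 200.6 F [-0.9 -0.1  0.4] t 14.65
pos [628.6 130.9 200.6] toolx deg 98.04 tilt 0.09 t 14.65 F [-0.9 -0.1  0.4] grip 0.001 0.0
offset units (before turn) [ 0.601 -0.912  0.881]
turn units [-0.002 -0.     0.001]
```

View pics/t2.png

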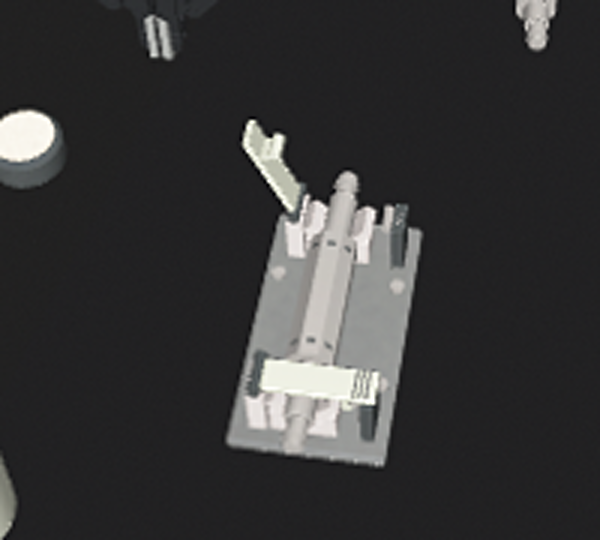

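The left strap is level and shut over the neck at (318,380). The right strap is still open at (272,165) and the filter is home. Repeating on the right.

Call:
arm_command(increments=[{"offset": [0.017, -0.03, 0], "dr": [0, 0, 0], "hand": -1}, {"offset": [0, 0, 0.3], "dr": [0, 0, 0], "hand": -1}, {"offset": [0, 0, 0.3], "dr": [0, 0, 0], "hand": -1}, {"offset": [0, 0, 0.28], "dr": [0, 0, 0], "hand": -1}, {"offset": [0, 0, 0], "dr": [0, 0, 0], "hand": -1}])

```text
time_s: 15.2
eef_pos: [620.3, 134.5, 90.7]
ee_rot: [-0.004, 0.656, 0.755, -0.004]
force: [-0.3, 0.1, -0.6]
grip_width: 0.002
grip_force: 0.0
```

```bash
python3 -c "
from h import *
loc();goto([510,187,95],98)"
```

```text
local [101.9 -67.3] 90.7 F [-0.3  0.1 -0.6] t 15.2
pos [620.3 134.5  90.7] toolx deg 98.08 tilt 0.6 t 15.2 F [-0.3  0.1 -0.6] grip 0.002 0.0
offset units (before turn) [ 0.562 -0.849 -0.026]
turn units [-0.013 -0.001  0.002]
```

Raise about 4 mm, sway 3 mm in y, level the tool, then push.

Call:
arm_command(increments=[{"offset": [-0.023, -0.01, -0.035], "dr": [-0.012, 0, 0.002], "hand": -1}, {"offset": [0, -0.108, 0], "dr": [0, 0, 0], "hand": -1}, {"offset": [0, -0.108, 0], "dr": [0, 0, 0], "hand": -1}, {"offset": [0, -0.108, 0], "dr": [0, 0, 0], "hand": -1}, {"offset": [0, -0.108, 0], "dr": [0, 0, 0], "hand": -1}, {"offset": [0, -0.108, 0], "dr": [0, 0, 0], "hand": -1}, {"offset": [0, -0.108, 0], "dr": [0, 0, 0], "hand": -1}, {"offset": [0, -0.108, 0], "dr": [0, 0, 0], "hand": -1}])

```text
time_s: 16.0
eef_pos: [533.4, 118.5, 101.6]
ee_rot: [0.005, 0.656, 0.754, 0.005]
force: [1.3, 0.4, -0.0]
grip_width: 0.0
grip_force: 0.3
```

```bash
python3 -c "
from h import *
loc();goto([510,187,95],98)"
```

```text
local [ 13.7 -71.1] 101.6 F [ 1.3  0.4 -0. ] t 16.0
pos [533.4 118.5 101.6] toolx deg 97.96 tilt 0.77 t 16.0 F [ 1.3  0.4 -0. ] grip 0.0 0.2711053204257041
offset units (before turn) [ 0.593 -0.115  0.053]
turn units [ 0.017  0.001 -0.001]
```

Call:
arm_command(increments=[{"offset": [0.009, -0.05, 0.045], "dr": [0.012, 0, 0], "hand": -1}, {"offset": [0, -0.05, 0.045], "dr": [0, 0, 0], "hand": -1}, {"offset": [0, -0.05, 0.045], "dr": [0, 0, 0], "hand": -1}, {"offset": [0, -0.05, 0.04], "dr": [0, 0, 0], "hand": -1}, {"offset": [0, -0.05, 0.04], "dr": [0, 0, 0], "hand": -1}, {"offset": [0, -0.05, 0.04], "dr": [0, 0, 0], "hand": -1}, {"offset": [0, -0.03, 0.03], "dr": [0, 0, 0], "hand": -1}, {"offset": [0, 0, 0], "dr": [0, 0, 0], "hand": -1}])

```text
time_s: 16.8
eef_pos: [492.2, 113.9, 63.6]
ee_rot: [-0.001, 0.656, 0.754, -0.001]
force: [0.6, 0.1, 0.6]
grip_width: 0.003
grip_force: 0.0
```

```bash
python3 -c "
from h import *
loc();goto([510,187,95],98)"
```

```text
local [-27.8 -69.9] 63.6 F [0.6 0.1 0.6] t 16.8
pos [492.2 113.9  63.6] toolx deg 97.94 tilt 0.24 t 16.8 F [0.6 0.1 0.6] grip 0.003 0.0
offset units (before turn) [ 0.583  0.23  -0.262]
turn units [-0.005 -0.    -0.001]
```

Call:
arm_command(increments=[{"offset": [0, -0.01, 0.02], "dr": [0, 0, 0], "hand": -1}, {"offset": [0, 0, 0.015], "dr": [0, 0, 0], "hand": -1}, {"offset": [0, 0, 0.012], "dr": [0, 0, 0], "hand": -1}, {"offset": [0, 0, 0], "dr": [0, 0, 0], "hand": -1}])

```text
time_s: 17.2
eef_pos: [492.1, 113.8, 58.6]
ee_rot: [-0.001, 0.656, 0.754, -0.001]
force: [0.1, -0.1, -0.4]
grip_width: 0.003
grip_force: 0.0
```

Call:
arm_command(increments=[{"offset": [0, 0, 0.01], "dr": [0, 0, 0], "hand": -1}, {"offset": [0, 0, 0.008], "dr": [0, 0, 0], "hand": -1}, {"offset": [0, 0, 0], "dr": [0, 0, 0], "hand": -1}, {"offset": [0, 0, 0], "dr": [0, 0, 0], "hand": -1}])

```text
time_s: 17.6
eef_pos: [492.3, 113.8, 58.0]
ee_rot: [-0.0, 0.656, 0.754, -0.001]
force: [-7.8, -0.6, 17.1]
grip_width: -0.003
grip_force: 8.8
```

Firm at 58 mm with 17 N, so the right strap is shut. I back off and check.

Call:
arm_command(increments=[{"offset": [0, 0, -0.15], "dr": [0, 0, 0], "hand": -1}, {"offset": [0, 0, -0.35], "dr": [0, 0, 0], "hand": -1}, {"offset": [0, 0, -0.35], "dr": [0, 0, 0], "hand": -1}, {"offset": [0, 0, -0.35], "dr": [0, 0, 0], "hand": -1}, {"offset": [-0.35, 0, 0], "dr": [0, 0, 0], "hand": -1}, {"offset": [-0.35, 0, 0], "dr": [0, 0, 0], "hand": -1}, {"offset": [0, 0, 0], "dr": [0, 0, 0], "hand": -1}])

```text
time_s: 18.3
eef_pos: [504.6, 27.0, 200.6]
ee_rot: [-0.0, 0.658, 0.753, -0.001]
force: [-0.1, 2.6, 0.7]
grip_width: -0.009
grip_force: 0.0
```

```bash
python3 -c "
from h import *
loc()
save('t3',cv2.resize(ctrl.capture('side')[250:430,200:400],None,fx=3,fy=3,interpolation=cv2.INTER_CUBIC))"
```

```text
local [ -27.7 -157.7] 200.6 F [-0.1  2.6  0.7] t 18.3
```

View pics/t3.png

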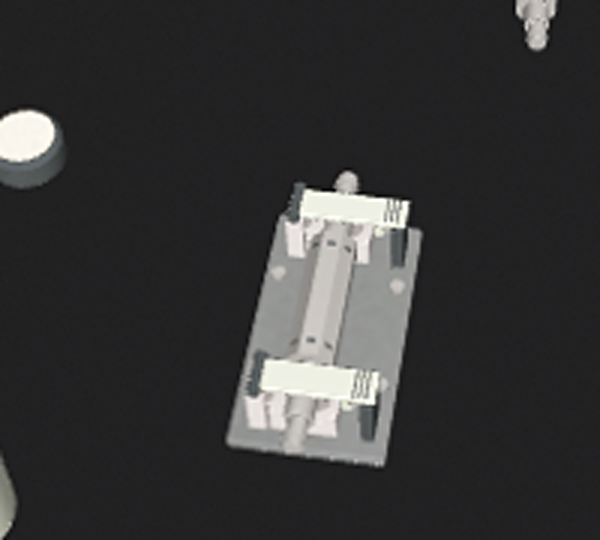

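Both straps are level and shut over the necks, at (318,380) and (355,208). The filter is home and the arm is clear.

```bash
python3 -c "
from rig import ctrl
print(ctrl.finish_job())"
```

```text
the job is handed in; nothing more can be done
None
```

The long filter lies home in both saddles with both straps pressed shut, and the job is handed in at about 18 s; no verdict came back, but the last picture showed both straps level and the arm clear.

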